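# Pack three cartons tight into a shelf tray from its corner

## Task

Pack the three small closed cartons lying on the bench upright in one row along the back wall of the blue tray (its open front faces the robot), with their long sides along that wall. First push the longest fully home into the corner of the back wall and the left wall (left as seen from the robot), then pack the middle-sized one tight against it and the back wall, then the shortest tight against that one and the back wall. Leave the tins, jar, small parts bin, scanner and tape roll where they are, and let go of everything.

Things in the scene. Friction and masses are not known exactly. Their poses are not given: they have to be found in the camera images.
- tray: blue steel shelf tray, fixed, front open without lip (orange edge, towards the robot). Origin: centre of underside; +x to the back wall, +y to the left wall. Base 150 (x) by 276 (y) inside, 6 thick, on the table. Back, left and right walls 6 thick, rising 60 above the base. Inner faces: back wall x = 75, left wall y = 138, right wall y = -138; front edge x = -75
- tray_corner (a point): the reference corner: on top of the tray's base where the inner faces of the back wall and the left wall meet; axes as the tray's. The tray's inside lies towards its -x and -y
- long_carton_mid (a point): centre (half-way up) of the longest and tallest plain closed rigid cardboard carton, 64 (its x, short side) by 110 (its y, long side) by 62 tall (z), 0.28 to 0.56 kg; either long side may face the wall
- mid_carton_mid (a point): centre (half-way up) of the middle-sized plain closed rigid cardboard carton, 60 (its x, short side) by 86 (its y, long side) by 54 tall (z), 0.21 to 0.42 kg; either long side may face the wall
- short_carton_mid (a point): centre (half-way up) of the shortest and lowest plain closed rigid cardboard carton, 50 (its x, short side) by 66 (its y, long side) by 46 tall (z), 0.14 to 0.28 kg; either long side may face the wall
- bin: bystander, to be left alone: small orange open plastic parts bin full of bolts, 105 x 75 x 45 (rim flange 115 x 85). Origin: centre of its underside
- tin_tall: bystander, to be left alone: tin with a pale label, 64 across, 100 tall. Origin: centre of its underside
- tin_low: bystander, to be left alone: wide tin with a pale label, 72 across, 75 tall. Origin: centre of its underside
- jar: bystander, to be left alone: capped jar, 66 across, 85 tall. Origin: centre of its underside
- scanner: bystander, to be left alone: black and grey handheld scanner lying flat, about 150 long in its x (from -78 to +73), 45 wide, 36 tall. Origin: centre of its underside (at the grip-head joint)
- tape_roll: bystander, to be left alone: roll of packing tape lying flat, 90 across, 48 tall. Origin: centre of its underside
There are look-alikes about, which are no part of the job. Leave any orange or yellow look-alike of the part that bears short_carton_mid alone.

How it is judged:
By the outcome, as a careful person would: the job done as asked, in the order asked, and still so for the second after the job is handed in, with the robot touching nothing.
It also fails if it takes over 72 s, if anything falls off the work surface, if the arm or the gripper's body presses on something with over 40 N, if the wrist force passes 120 N, or if a joint passes its speed limit or range.

## Robot

A 7-joint arm with a two-finger parallel gripper is mounted at the origin on the work surface. World frame = base frame: x ahead of the robot, y to its left, z up, the work surface at z = 0. Lengths are in m, angles in rad, forces in N, time in s.
With the tool pointing down it reaches from about 0.4 to 0.875 m from the base axis. Payload 19.3 kg.
Tool frame: the origin (TCP) lies at the very end of the fingers, on their centre line; the grasp point (between the pads) lies 19 mm behind it; z points along the fingers, y is the line along which they close (so a half turn about z gives the same grasp; the last joint's range is limited). The gripper opens to 85 mm and grips with 20 to 120 N. Pads are 22 mm wide; open, the fingers measure 114 mm over their backs; the gripper's body (76 mm by 85 mm) begins 54 mm behind the grasp point. The pads swing forward as they close: fully open they stand 13 mm farther back than shut.
Start: joints at [-1.322, 0.521, -0.036, 1.599, 0.021, 1.021, -0.113], TCP at [0.196, 0.593, 0.205] pointing down, gripper open.
Joint ranges: [-2.91, 2.91], [-0.3, 2.13], [-1.5, 1.42], [0.17, 2.43], [-1.26, 4.41], [0.16, 1.93], [-2.52, 2.52]. Speed limits (rad/s): [1.89, 1.89, 2.39, 2.39, 3.01, 3.01, 3.01].

## Interface

Orientations are given as [roll, pitch, yaw] about the fixed x, y, z axes, in that order (R = Rz(yaw) Ry(pitch) Rx(roll)).
In Python, from workcell import monitor, optics, job_done gives the robot as it stands.
- The arm moves only by the shell command python3 -m handwheel 'ROWS' [FORCE]. ROWS is JSON, a list of rows, each an object of numbers: "dx", "dy", "dz": the shift along the tool's x, y, z in cm; "wx", "wy", "wz": the turn, a rotation vector about the tool's x, y, z in rad; "claw": the opening in per cent of the stroke, from 0 (shut) to 100 (fully open). A call has 1 to 8 rows; each row shifts and turns the commanded pose from where the row before left it, along the tool's axes as they then stand; what a row does not reach is not made up. A row lasts 1/8 s, in which the tool goes at most 62.5 mm and 10.7 degrees, less where a joint would pass 70% of its speed; a pose out of reach is approached as far as the arm can. A call with a gripper value outside its range is refused whole. The fingers move at their own pace and stop on an object; FORCE is the grip in N (left out, the last holds). Time passes only in rows, so rows that do not move let the fingers close. It gives the time, the measured TCP pose, the force, the opening and the grip force at its end, in the units of the state.
- monitor.observe(): the state, without advancing time (a new reading comes with each control period).
- optics.grab_frame(name): name is "side" or "top"; returns a dict with "frame" (420x560x3 uint8, blue, green, red), "fovy" (degrees; the focal length in pixels is half the picture's height over the tangent of half this angle, whatever the lens; pixels are square), "cx", "cy" (the principal point, pixels), "R" (3x3) and "t" (3): a world point X has camera coordinates R X + t. Camera axes: x right, y down, z forward; pixel columns grow to the right and rows downward; lengths in m; the calibration is good to about 2 mm. A picture is of the moment at which its call begins. There is no depth.
- job_done(): hands the job in; it is judged then, once.
Trained networks look in the newest picture that a camera, given by its name, has taken for a name from the list of things; names that differ only in an ending like _2 or _b are one class to them, and where a whole thing is asked for, a point or a joint stands for the part that bears it (a point fixed in the world has none). Each returns a list of dicts, best first, with "p" (0 to 1); they miss things now and then, are a little off and sometimes report something else, mostly with a low value. They report only what shows in the picture. A call takes as long as a camera call. They do not tell look-alikes from the thing itself.
- optics.masks_of(name, camera): "region" (420x560 bool, what is visible of it) and "rect" ([left, top, width, height] in pixels, round what is visible of it).
The state is a dict: "clock": time; "qpos": joint angles; "qd": joint speeds; "joint_efforts": joint torques, N m; "position": TCP position; "tool_rot": TCP orientation; "force": force on the tool from outside, world axes, zero at the start; "moment": the same for the moment, N m; "grip_width": finger opening in m; "finger_force": force on a finger pad.
Only numpy, scipy, OpenCV 4.12 (cv2) and the standard library are available. Lean on these libraries where they do the work, as an engineer would, in place of code of your own. Each camera call takes 0.05 s, during which the arm holds its last target. There are 200 camera calls.

## Working session

There is one attempt and no reset: what is moved stays moved. The work goes in short steps, Python scripts to look and compute and a shell command to move; the robot and the scene stay as the last step left them, time stands still between calls to the robot, and variables do not carry over. Pictures are saved under pics/ and viewed, at most 10 in all, crops included, and the job is handed in when it is done.

```bash
mkdir -p pics; cat > h.py <<'E'
import numpy as np, cv2, json
from workcell import monitor, optics
def K(f):
    fl=f["frame"].shape[0]/2/np.tan(np.radians(f["fovy"])/2); return fl
def ray(f,u,v,z):
    fl=K(f); R=np.array(f["R"]);t=np.array(f["t"])
    d=R.T@np.array([(u-f["cx"])/fl,(v-f["cy"])/fl,1]); c=-R.T@t
    return c+d*(z-c[2])/d[2]
def proj(f,X):
    p=np.array(f["R"])@np.array(X)+np.array(f["t"]); fl=K(f)
    return fl*p[0]/p[2]+f["cx"],fl*p[1]/p[2]+f["cy"]
E
python3 - <<'E'
from h import *
s=monitor.observe();print({k:np.round(v,3).tolist() for k,v in s.items()})
for n in("top","side"):
    f=optics.grab_frame(n);cv2.imwrite(f"pics/{n}0.png",f["frame"])
    print(n,f["fovy"],f["cx"],f["cy"],(-np.array(f["R"]).T@f["t"]).round(3),np.round(f["R"],3).tolist())
    for o in("tray","long_carton_mid","mid_carton_mid","short_carton_mid"):
        for m in optics.masks_of(o,n):
            print(o,round(m["p"],2),m["rect"],int(m["region"].sum()))
E
```

```text
{'clock': 0.0, 'qpos': [-1.322, 0.522, -0.036, 1.6, 0.021, 1.021, -0.113], 'qd': [-0.001, 0.0, -0.001, 0.001, 0.0, -0.001, -0.001], 'joint_efforts': [0.0, -92.712, 1.98, -36.991, 0.018, 0.008, 0.0], 'position': [0.196, 0.593, 0.204], 'tool_rot': [-3.14, 0.0, 2.823], 'force': [-0.44, -0.232, -0.033], 'moment': [-0.025, 0.004, -0.001], 'finger_force': 0.0, 'grip_width': 0.085}
top 51.50231175164819 275.31851320190486 211.20479739153222 [ 0.454 -0.032  1.126] [[-0.012, -1.0, -0.01], [-0.997, 0.013, -0.082], [0.083, 0.009, -0.997]]
long_carton_mid 0.75 [77.3, 178.6, 50.8, 51.8] 1560
mid_carton_mid 0.72 [391.4, 247.8, 42.2, 40.3] 1024
short_carton_mid 0.93 [405.4, 190.0, 33.8, 34.4] 679
short_carton_mid 0.8 [359.7, 166.3, 35.2, 31.6] 619
short_carton_mid 0.59 [449.6, 181.7, 35.6, 31.4] 739
short_carton_mid 0.53 [391.0, 244.0, 43.8, 44.1] 1020
side 44.52724759617492 280.33230747276787 207.62543383320858 [-0.231 -1.021  0.795] [[0.796, -0.605, 0.007], [-0.297, -0.401, -0.867], [0.527, 0.688, -0.499]]
tray 0.57 [244.8, 179.2, 97.7, 76.6] 4473
long_carton_mid 0.92 [195.3, 155.7, 29.9, 22.4] 749
mid_carton_mid 0.96 [308.7, 273.9, 35.0, 51.0] 1266
short_carton_mid 0.97 [404.3, 286.2, 35.3, 30.2] 570
short_carton_mid 0.82 [360.2, 268.7, 36.0, 32.8] 877
short_carton_mid 0.8 [351.8, 240.4, 29.2, 28.1] 702
```

```bash
python3 -c "
import cv2
a=cv2.imread('pics/top0.png');cv2.imwrite('pics/top0b.png',cv2.resize(a,(800,600),interpolation=cv2.INTER_CUBIC))
cv2.imwrite('pics/crop0.png',cv2.resize(a[130:310,320:530],None,fx=3.3,fy=3.3,interpolation=cv2.INTER_CUBIC))"
```

```text
(no output)
```

View pics/top0b.png

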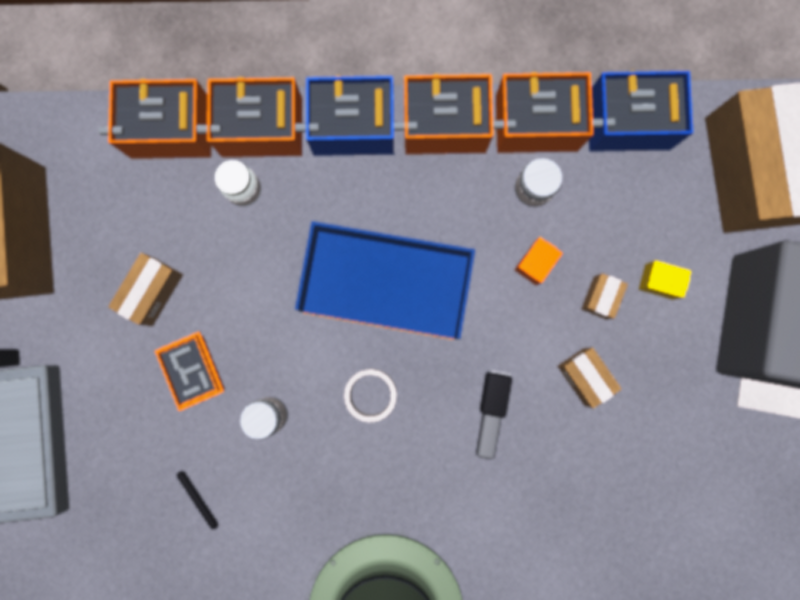

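View pics/crop0.png

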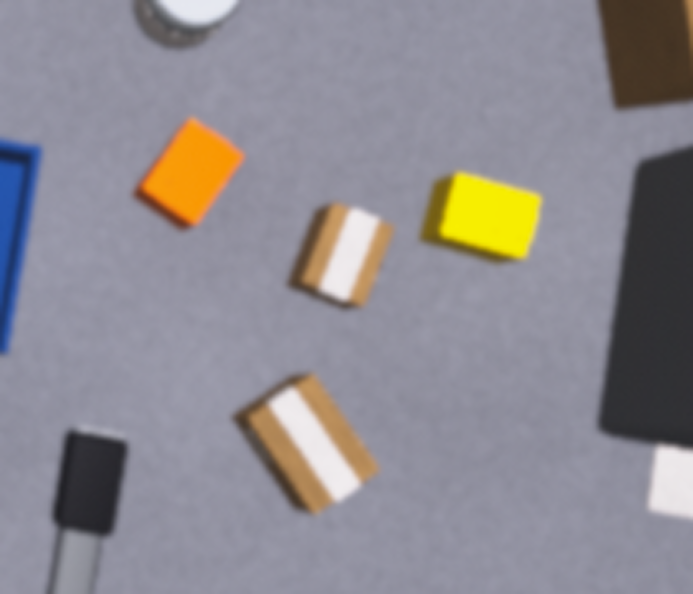

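View pics/side0.png

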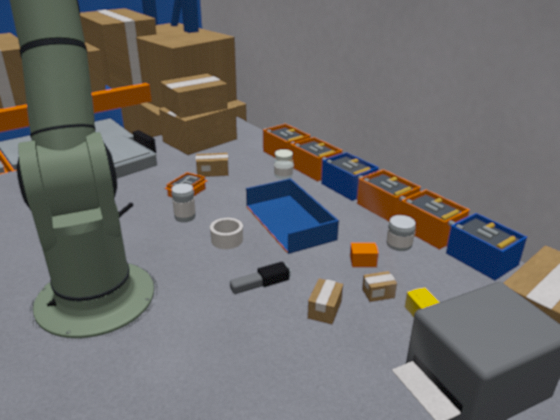

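The pictures, in top 800x600 pixels:
- **Candidates for the short carton:** brown and white at (605,297), orange at (540,260) and yellow at (668,280). The close crop shows the brown and white one is the plain carton, so I choose that; orange and yellow are the look-alikes.
- **Long carton:** (145,290). The large boxes at the edges are not candidates.
- **Mid carton:** (590,377).
- **Tray:** centre about (387,280).

Next I fit their poses.

```bash
cat >> h.py <<'E'
from scipy.optimize import minimize
DIM=dict(long=(.064,.110,.062),mid=(.060,.086,.054),short=(.050,.066,.046))
def box(a,b): return [[x,y,z] for x in(a[0],b[0]) for y in(a[1],b[1]) for z in(a[2],b[2])]
def parts(n):
    if n=="tray": return [box((-.075,-.144,0),(.081,.144,.006)),box((.075,-.144,0),(.081,.144,.066)),box((-.075,.138,0),(.081,.144,.066)),box((-.075,-.144,0),(.081,-.138,.066))]
    a,b,c=DIM[n]; return [box((-a/2,-b/2,0),(a/2,b/2,c))]
def W(p,P,z0=0):
    c,s=np.cos(p[2]),np.sin(p[2]);P=np.array(P);return np.c_[p[0]+c*P[:,0]-s*P[:,1],p[1]+s*P[:,0]+c*P[:,1],P[:,2]+z0]
def sil(f,n,p,z0=0,S=8):
    h,w=f["frame"].shape[:2];im=np.zeros((h,w),np.float32);tot=None
    for P in parts(n):
        q=np.array([proj(f,X) for X in W(p,P,z0)],np.float32)
        m=np.zeros((h*4,w*4),np.uint8)
        cv2.fillConvexPoly(m,np.round((cv2.convexHull(q)[:,0]+.5)*4*16).astype(np.int32),255,shift=4)
        tot=m if tot is None else cv2.max(tot,m)
    return cv2.resize(tot,(w,h),interpolation=cv2.INTER_AREA)/255.
def seg(f,n,rect):
    x,y,w,h=[int(v) for v in rect];g=np.zeros(f["frame"].shape[:2],np.float32)
    I=f["frame"];lab=cv2.cvtColor(I,cv2.COLOR_BGR2LAB).astype(float);hsv=cv2.cvtColor(I,cv2.COLOR_BGR2HSV)
    if n=="tray": m=(hsv[...,0]>100)&(hsv[...,0]<130)&(hsv[...,1]>110)
    else: m=(lab[...,2]>134)|((lab[...,0]>190))
    M=8;sl=np.s_[max(0,y-M):y+h+M,max(0,x-M):x+w+M];g[sl]=cv2.morphologyEx(m[sl].astype(np.uint8),cv2.MORPH_CLOSE,np.ones((5,5)))
    return g
def fit(fs,masks,n,p0,z0=0):
    def c(p):
        e=0
        for f,m in zip(fs,masks):
            s=sil(f,n,p,z0);e+=1-np.minimum(s,m).sum()/np.maximum(s,m).sum()
        return e
    best=None
    for dy in (0,) if n=="tray" else (0,.5,-.5):
        d=np.array([.012,.012,.15]);x=np.array(p0)+[0,0,dy]
        r=minimize(c,x,method="Nelder-Mead",options=dict(initial_simplex=np.vstack([x,*(x+np.diag(d))]),xatol=2e-4,fatol=1e-4,maxiter=90))
        if best is None or r.fun<best.fun:best=r
    return best.x,best.fun
def rows(target,yaw=None):
    s=monitor.observe();y=s["tool_rot"][2];d=np.array(target)-s["position"]
    print("yaw",round(y,3),"dx %.2f dy %.2f dz %.2f cm"%(100*(d[0]*np.cos(y)+d[1]*np.sin(y)),100*(d[0]*np.sin(y)-d[1]*np.cos(y)),-100*d[2]),
      "" if yaw is None else "wz %.3f"%-((yaw-y+np.pi/2)%np.pi-np.pi/2))
E
cat > m.py <<'E'
from h import *
fs=[];
from workcell import optics
T=optics.grab_frame("top");S=optics.grab_frame("side")
T0={"tray":(300*.7,155,130,85),"long":(77,178,51,52),"mid":(391,246,43,44),"short":(405,190,34,34)}
S0={"tray":(244,179,98,77),"long":(195,155,35,22),"mid":(308,274,36,51),"short":(360,269,36,33)}
yaw={"tray":-.1,"long":-.55,"mid":.55,"short":-.35}
vis=[T["frame"].copy(),S["frame"].copy()]
out={}
for n in T0:
    ms=[seg(T,n,T0[n]),seg(S,n,S0[n])]
    x,y,w,h=T0[n];c=ray(T,x+w/2,y+h/2,.03)
    for k in ("both","top"):
        p,e=fit([T,S] if k=="both" else [T],ms if k=="both" else ms[:1],n,[c[0],c[1],yaw[n]])
        print(n,k,p.round(4),round(e,3))
        if k=="both":
            out[n]=p.tolist()
            for v,f,m in zip(vis,(T,S),ms):
                cv2.drawContours(v,cv2.findContours((sil(f,n,p)>.5).astype(np.uint8),0,2)[0],-1,(0,255,0),1)
json.dump(out,open("poses.json","w"))
a=cv2.resize(vis[0][140:300,60:480],(800,305),interpolation=cv2.INTER_NEAREST);b=cv2.resize(vis[1][140:330,120:480],(559,295),interpolation=cv2.INTER_NEAREST)
o=np.zeros((600,800,3),np.uint8);o[:305]=a;o[305:,:559]=b;cv2.imwrite("pics/fit0.png",o)
E
python3 m.py
```

```text
tray both [ 0.5797 -0.0066 -0.1907] 0.203
tray top [ 0.5792 -0.007  -0.1866] 0.028
long both [ 0.5718  0.4204 -2.1048] 0.434
long top [ 0.5725  0.4201 -2.0835] 0.1
mid both [ 0.4074 -0.3612 -0.9869] 0.239
mid top [ 0.4087 -0.3628 -0.9715] 0.092
short both [ 0.5509 -0.3952  1.161 ] 0.423
short top [ 0.5519 -0.3962 -1.9941] 0.103
```

View pics/fit0.png

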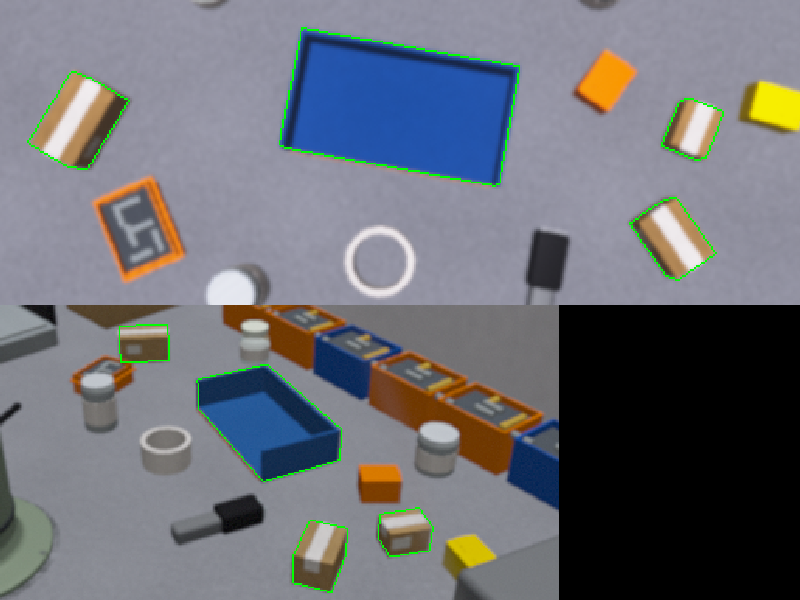

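The outlines match all four objects in both views, so I move on to the long carton.

```bash
python3 -c "
from h import *
rows([.572,.4203,.2],-2.094+np.pi/2)"
```

```text
yaw 2.823 dx -41.14 dy -4.66 dz 0.46 cm wz 0.204
```

```bash
python3 -m handwheel '[{"dx":-5.1,"dy":-0.6,"claw":100},{"dx":-5.1,"dy":-0.6},{"dx":-5.2,"dy":-0.6},{"dx":-5.2,"dy":-0.6},{"dx":-5.2,"dy":-0.6},{"dx":-5.2,"dy":-0.6},{"dx":-5.1,"dy":-0.6},{"dx":-5.0,"dy":-0.5}]' 40
python3 -m handwheel '[{"wz":0.1},{"wz":0.1},{}]'
python3 -c "
from h import *
print(monitor.observe()['qpos']);rows([.572,.4203,.014],-2.094+np.pi/2)"
```

```text
[-1.32219004  0.52138411 -0.036295    1.5995252   0.02121923  1.02109686
 -0.11280732]
yaw 2.823 dx -41.14 dy -4.66 dz 19.06 cm wz 0.204schema error: expected keys dx, dy, dz, wx, wy, wz, claw
schema error: expected keys dx, dy, dz, wx, wy, wz, claw
```

```bash
python3 -m handwheel '[{"dx":-5.1,"dy":-0.6,"dz":0,"wx":0,"wy":0,"wz":0,"claw":100},{"dx":-5.1,"dy":-0.6,"dz":0,"wx":0,"wy":0,"wz":0,"claw":100},{"dx":-5.2,"dy":-0.6,"dz":0,"wx":0,"wy":0,"wz":0,"claw":100},{"dx":-5.2,"dy":-0.6,"dz":0,"wx":0,"wy":0,"wz":0,"claw":100},{"dx":-5.2,"dy":-0.6,"dz":0,"wx":0,"wy":0,"wz":0,"claw":100},{"dx":-5.2,"dy":-0.6,"dz":0,"wx":0,"wy":0,"wz":0,"claw":100},{"dx":-5.1,"dy":-0.6,"dz":0,"wx":0,"wy":0,"wz":0,"claw":100},{"dx":-5.0,"dy":-0.5,"dz":0,"wx":0,"wy":0,"wz":0,"claw":100}]' 40
python3 -m handwheel '[{"dx":0,"dy":0,"dz":0,"wx":0,"wy":0,"wz":0.1,"claw":100},{"dx":0,"dy":0,"dz":0,"wx":0,"wy":0,"wz":0.1,"claw":100},{"dx":0,"dy":0,"dz":0,"wx":0,"wy":0,"wz":0,"claw":100}]'
python3 -c "
from h import *
print(monitor.observe()['qpos']);rows([.572,.4203,.014],-2.094+np.pi/2)"
```

```text
clock: 1.6
position: [0.5729, 0.4191, 0.2047]
tool_rot: [3.141, 0.0, 2.823]
force: [0.4, 0.8, 0.3]
grip_width: 0.0854
finger_force: 0.0
clock: 1.98
position: [0.5714, 0.42, 0.2045]
tool_rot: [-3.141, 0.0, 2.623]
force: [-0.6, -0.2, -0.2]
grip_width: 0.0858
finger_force: 0.0
[-0.75745962  0.6644493   0.0689611   1.3497091  -0.04679166  1.1292052
  0.36937736]
yaw 2.623 dx -0.04 dy 0.05 dz 19.05 cm wz 0.005
```

```bash
python3 -m handwheel '[{"dx":0,"dy":0,"dz":5.5,"wx":0,"wy":0,"wz":0,"claw":100},{"dx":0,"dy":0,"dz":5.5,"wx":0,"wy":0,"wz":0,"claw":100},{"dx":0,"dy":0,"dz":4,"wx":0,"wy":0,"wz":0,"claw":100},{"dx":0,"dy":0,"dz":2.5,"wx":0,"wy":0,"wz":0,"claw":100},{"dx":0,"dy":0,"dz":1.5,"wx":0,"wy":0,"wz":0,"claw":100},{"dx":0,"dy":0,"dz":0,"wx":0,"wy":0,"wz":0,"claw":30},{"dx":0,"dy":0,"dz":0,"wx":0,"wy":0,"wz":0,"claw":30},{"dx":0,"dy":0,"dz":0,"wx":0,"wy":0,"wz":0,"claw":30}]' 40
python3 -c "
from h import *
rows([.572,.4203,.014],-2.094+np.pi/2)"
```

```text
clock: 2.98
position: [0.5717, 0.4203, 0.0155]
tool_rot: [3.141, 0.0, 2.623]
force: [0.9, 0.8, -4.1]
grip_width: 0.0628
finger_force: 46.3
yaw 2.623 dx -0.03 dy 0.01 dz 0.15 cm wz 0.005
```

```bash
cat >> h.py <<'E'
TR=[.5795,-.0068,-.188]
def tw(x,y,z): return W(TR,[[x/1e3,y/1e3,z]])[0]
TY=TR[2]+np.pi/2
def tpos():
    s=monitor.observe();d=np.array(s["position"])-[TR[0],TR[1],0];c,q=np.cos(TR[2]),np.sin(TR[2])
    F=np.array(s["force"])
    print("tray mm",round(1e3*(c*d[0]+q*d[1]),1),round(1e3*(-q*d[0]+c*d[1]),1),"z",round(1e3*d[2],1),"F tray",round(c*F[0]+q*F[1],1),round(-q*F[0]+c*F[1],1),round(F[2],1),"w",round(s["grip_width"],4),"ff",round(s["finger_force"],1),"t",round(s["clock"],2),"rot",np.round(s["tool_rot"],3))
E
python3 -m handwheel '[{"dx":0,"dy":0,"dz":-3,"wx":0,"wy":0,"wz":0,"claw":30},{"dx":0,"dy":0,"dz":-5,"wx":0,"wy":0,"wz":0,"claw":30},{"dx":0,"dy":0,"dz":-5,"wx":0,"wy":0,"wz":0.177,"claw":30},{"dx":0,"dy":0,"dz":0,"wx":0,"wy":0,"wz":0.177,"claw":30},{"dx":0,"dy":0,"dz":0,"wx":0,"wy":0,"wz":0.177,"claw":30},{"dx":0,"dy":0,"dz":0,"wx":0,"wy":0,"wz":0.177,"claw":30},{"dx":0,"dy":0,"dz":0,"wx":0,"wy":0,"wz":0.177,"claw":30},{"dx":0,"dy":0,"dz":0,"wx":0,"wy":0,"wz":0.177,"claw":30}]'
python3 -m handwheel '[{"dx":0,"dy":0,"dz":0,"wx":0,"wy":0,"wz":0.178,"claw":30},{"dx":0,"dy":0,"dz":0,"wx":0,"wy":0,"wz":0,"claw":30}]'
python3 -c "
from h import *
tpos();rows(tw(12,75,.022),TY)"
```

```text
clock: 3.98
position: [0.5714, 0.4202, 0.1451]
tool_rot: [3.141, -0.001, 1.555]
force: [-0.3, 0.6, -4.2]
grip_width: 0.0628
finger_force: 46.5
clock: 4.22
position: [0.5713, 0.4204, 0.1449]
tool_rot: [3.141, -0.0, 1.384]
force: [-0.2, 0.3, -2.9]
grip_width: 0.0626
finger_force: 46.5
tray mm -87.9 418.1 z 144.9 F tray -0.2 0.3 -2.9 w 0.0626 ff 46.5 t 4.22 rot [ 3.141 -0.     1.384]
yaw 1.384 dx -34.32 dy 9.94 dz 12.29 cm wz 0.001
```

```bash

python3 -m handwheel '[{"dx":-5.7,"dy":1.7,"dz":0,"wx":0,"wy":0,"wz":0,"claw":30},{"dx":-5.7,"dy":1.7,"dz":0,"wx":0,"wy":0,"wz":0,"claw":30},{"dx":-5.7,"dy":1.7,"dz":0,"wx":0,"wy":0,"wz":0,"claw":30},{"dx":-5.7,"dy":1.7,"dz":0,"wx":0,"wy":0,"wz":0,"claw":30},{"dx":-5.7,"dy":1.6,"dz":0,"wx":0,"wy":0,"wz":0,"claw":30},{"dx":-5.8,"dy":1.5,"dz":0,"wx":0,"wy":0,"wz":0,"claw":30},{"dx":0,"dy":0,"dz":3,"wx":0,"wy":0,"wz":0,"claw":30},{"dx":0,"dy":0,"dz":0,"wx":0,"wy":0,"wz":0,"claw":30}]'
python3 -c "
from h import *
tpos();rows(tw(12,75,.022),TY)"
```

```text
clock: 5.22
position: [0.6036, 0.0644, 0.1135]
tool_rot: [-3.139, 0.0, 1.386]
force: [0.0, -0.1, -3.9]
grip_width: 0.0628
finger_force: 46.6
tray mm 10.3 74.4 z 113.5 F tray 0.0 -0.0 -3.9 w 0.0628 ff 46.6 t 5.22 rot [-3.139  0.     1.386]
yaw 1.386 dx 0.06 dy 0.17 dz 9.15 cm wz 0.003
```

```bash

python3 -m handwheel '[{"dx":0,"dy":0.2,"dz":4,"wx":0,"wy":0,"wz":0,"claw":30},{"dx":0,"dy":0,"dz":3,"wx":0,"wy":0,"wz":0,"claw":30},{"dx":0,"dy":0,"dz":1.3,"wx":0,"wy":0,"wz":0,"claw":30},{"dx":0,"dy":0,"dz":0.6,"wx":0,"wy":0,"wz":0,"claw":30},{"dx":0,"dy":0,"dz":0,"wx":0,"wy":0,"wz":0,"claw":30}]'
python3 -c "
from h import *
tpos()"
python3 -m handwheel '[{"dx":0.3,"dy":0,"dz":0,"wx":0,"wy":0,"wz":0,"claw":30},{"dx":0.3,"dy":0,"dz":0,"wx":0,"wy":0,"wz":0,"claw":30},{"dx":0,"dy":0,"dz":0,"wx":0,"wy":0,"wz":0,"claw":30}]'
python3 -c "
from h import *
tpos()"
```

```text
clock: 5.85
position: [0.607, 0.0645, 0.0264]
tool_rot: [3.141, -0.0, 1.384]
force: [0.3, 0.5, -2.3]
grip_width: 0.0627
finger_force: 46.6
tray mm 13.7 75.2 z 26.4 F tray 0.2 0.5 -2.3 w 0.0627 ff 46.6 t 5.85 rot [ 3.141 -0.     1.384]
clock: 6.22
position: [0.6079, 0.0706, 0.0259]
tool_rot: [3.141, -0.0, 1.383]
force: [0.2, -0.3, -3.8]
grip_width: 0.0631
finger_force: 46.6
tray mm 13.4 81.3 z 25.9 F tray 0.3 -0.2 -3.8 w 0.0631 ff 46.6 t 6.22 rot [ 3.141 -0.     1.383]
```

```bash

python3 -m handwheel '[{"dx":0,"dy":0,"dz":0.3,"wx":0,"wy":0,"wz":0,"claw":30},{"dx":0.2,"dy":0,"dz":0,"wx":0,"wy":0,"wz":0,"claw":30},{"dx":0.1,"dy":0,"dz":0,"wx":0,"wy":0,"wz":0,"claw":30}]'
python3 -c "
from h import *
tpos()"
python3 -m handwheel '[{"dx":0.2,"dy":0,"dz":0,"wx":0,"wy":0,"wz":0,"claw":30},{"dx":0.1,"dy":0,"dz":0,"wx":0,"wy":0,"wz":0,"claw":30}]'
python3 -c "
from h import *
tpos()"
```

```text
clock: 6.6
position: [0.608, 0.0724, 0.0225]
tool_rot: [-3.141, 0.001, 1.383]
force: [-1.1, -6.7, -3.5]
grip_width: 0.0628
finger_force: 46.7
tray mm 13.2 83.1 z 22.5 F tray 0.2 -6.8 -3.5 w 0.0628 ff 46.7 t 6.6 rot [-3.141e+00  1.000e-03  1.383e+00]
clock: 6.85
position: [0.608, 0.0723, 0.0225]
tool_rot: [-3.141, 0.004, 1.381]
force: [-4.5, -21.0, -0.7]
grip_width: 0.0628
finger_force: 47.1
tray mm 13.2 83.1 z 22.5 F tray -0.5 -21.4 -0.7 w 0.0628 ff 47.1 t 6.85 rot [-3.141  0.004  1.381]
```

```bash

python3 -m handwheel '[{"dx":-0.3,"dy":0,"dz":0.1,"wx":0,"wy":0,"wz":0,"claw":30},{"dx":0,"dy":0,"dz":0,"wx":0,"wy":0,"wz":0,"claw":88},{"dx":0,"dy":0,"dz":0,"wx":0,"wy":0,"wz":0,"claw":88},{"dx":0,"dy":0,"dz":0,"wx":0,"wy":0,"wz":0,"claw":88}]'
python3 -c "
from h import *
tpos()"
python3 -m handwheel '[{"dx":0,"dy":0,"dz":-3,"wx":0,"wy":0,"wz":0,"claw":88},{"dx":0,"dy":0,"dz":-5,"wx":0,"wy":0,"wz":0,"claw":88},{"dx":0,"dy":0,"dz":-1,"wx":0,"wy":0,"wz":0,"claw":88},{"dx":0,"dy":-4,"dz":0,"wx":0,"wy":0,"wz":0,"claw":0},{"dx":0,"dy":-3,"dz":0,"wx":0,"wy":0,"wz":0,"claw":0},{"dx":0,"dy":0,"dz":0,"wx":0,"wy":0,"wz":0,"claw":0},{"dx":0,"dy":0,"dz":0,"wx":0,"wy":0,"wz":0,"claw":0}]'
python3 -c "
from h import *
tpos();print(monitor.observe()['qpos'][6]);
f=optics.grab_frame('top');cv2.imwrite('pics/t1.png',cv2.resize(f['frame'][120:270,150:400],(800,480)))"
```

```text
clock: 7.35
position: [0.6085, 0.0734, 0.0218]
tool_rot: [3.141, -0.0, 1.383]
force: [-0.2, -0.4, -0.1]
grip_width: 0.0751
finger_force: 0.0
tray mm 13.4 84.2 z 21.8 F tray -0.2 -0.4 -0.1 w 0.0751 ff 0.0 t 7.35 rot [ 3.141 -0.     1.383]
clock: 8.22
position: [0.54, 0.0863, 0.1116]
tool_rot: [3.141, -0.0, 1.383]
force: [0.6, -0.2, 0.3]
grip_width: 0.0016
finger_force: 0.0
tray mm -56.2 84.0 z 111.6 F tray 0.6 -0.0 0.3 w 0.0016 ff 0.0 t 8.22 rot [ 3.141 -0.     1.383]
-0.18389471791582476
```

View pics/t1.png

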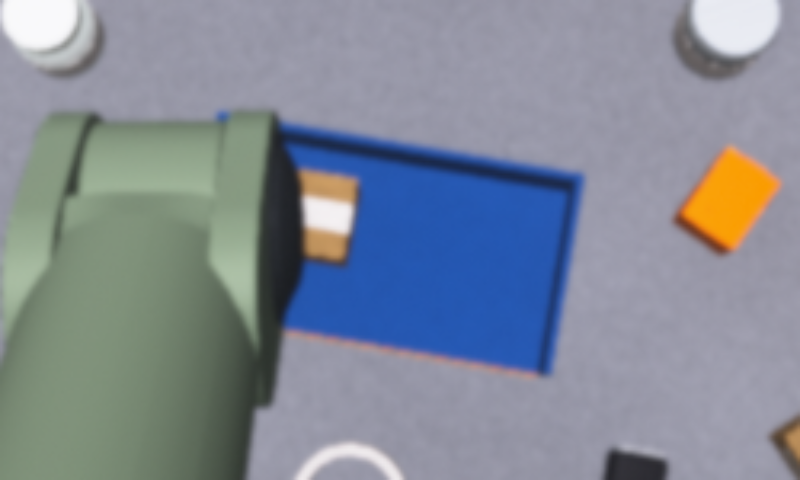

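The long carton sits square in the tray. Its visible right end is at about crop pixel (330,215), with a gap to the back wall. Next I push it home.

```bash

python3 -m handwheel '[{"dx":0,"dy":0,"dz":4,"wx":0,"wy":0,"wz":0,"claw":0},{"dx":0,"dy":0,"dz":3.6,"wx":0,"wy":0,"wz":0,"claw":0},{"dx":0,"dy":0,"dz":1,"wx":0,"wy":0,"wz":0,"claw":0},{"dx":0,"dy":1.0,"dz":0,"wx":0,"wy":0,"wz":0,"claw":0},{"dx":0,"dy":1,"dz":0,"wx":0,"wy":0,"wz":0,"claw":0},{"dx":0,"dy":1,"dz":0,"wx":0,"wy":0,"wz":0,"claw":0},{"dx":0,"dy":0.6,"dz":0,"wx":0,"wy":0,"wz":0,"claw":0},{"dx":0,"dy":0.4,"dz":0,"wx":0,"wy":0,"wz":0,"claw":0}]'
python3 -c "
from h import *
tpos()"
python3 -m handwheel '[{"dx":0,"dy":0.4,"dz":0,"wx":0,"wy":0,"wz":0,"claw":0},{"dx":0,"dy":0.4,"dz":0,"wx":0,"wy":0,"wz":0,"claw":0}]'
python3 -c "
from h import *
tpos()"
```

```text
clock: 9.28
position: [0.579, 0.0786, 0.0258]
tool_rot: [-3.141, -0.0, 1.383]
force: [-4.4, 1.0, 3.6]
grip_width: 0.0001
finger_force: 2.3
tray mm -16.5 83.8 z 25.8 F tray -4.5 0.2 3.6 w 0.0001 ff 2.3 t 9.28 rot [-3.141 -0.     1.383]
clock: 9.52
position: [0.5867, 0.0772, 0.0256]
tool_rot: [-3.141, -0.0, 1.383]
force: [-4.5, 0.5, 2.9]
grip_width: 0.0001
finger_force: 2.1
tray mm -8.6 83.9 z 25.6 F tray -4.5 -0.4 2.9 w 0.0001 ff 2.1 t 9.53 rot [-3.141 -0.     1.383]
```

```bash

python3 -m handwheel '[{"dx":0,"dy":0.4,"dz":0,"wx":0,"wy":0,"wz":0,"claw":0},{"dx":0,"dy":0.2,"dz":0,"wx":0,"wy":0,"wz":0,"claw":0}]'
python3 -c "
from h import *
tpos()"
python3 -m handwheel '[{"dx":0,"dy":0.2,"dz":0,"wx":0,"wy":0,"wz":0,"claw":0},{"dx":0,"dy":0.2,"dz":0,"wx":0,"wy":0,"wz":0,"claw":0}]'
python3 -c "
from h import *
tpos()"
```

```text
clock: 9.78
position: [0.5909, 0.0761, 0.0253]
tool_rot: [-3.138, 0.0, 1.383]
force: [-21.2, 3.0, 16.2]
grip_width: 0.0001
finger_force: 11.1
tray mm -4.3 83.6 z 25.3 F tray -21.4 -1.0 16.2 w 0.0001 ff 11.1 t 9.78 rot [-3.138  0.     1.383]
clock: 10.02
position: [0.5911, 0.0761, 0.0251]
tool_rot: [-3.131, 0.001, 1.383]
force: [-46.3, 6.6, 39.1]
grip_width: -0.0001
finger_force: 23.9
tray mm -4.1 83.6 z 25.1 F tray -46.7 -2.1 39.1 w -0.0001 ff 23.9 t 10.03 rot [-3.131e+00  1.000e-03  1.383e+00]
```

```bash

python3 -m handwheel '[{"dx":0,"dy":-2,"dz":0,"wx":0,"wy":0,"wz":0,"claw":0},{"dx":-4,"dy":0,"dz":0,"wx":0,"wy":0,"wz":0,"claw":0},{"dx":-4.2,"dy":0,"dz":0,"wx":0,"wy":0,"wz":0,"claw":0},{"dx":0,"dy":4,"dz":0,"wx":0,"wy":0,"wz":0,"claw":0},{"dx":0,"dy":2.3,"dz":0,"wx":0,"wy":0,"wz":0,"claw":0},{"dx":0.8,"dy":0,"dz":0,"wx":0,"wy":0,"wz":0,"claw":0},{"dx":0.3,"dy":0,"dz":0,"wx":0,"wy":0,"wz":0,"claw":0}]'
python3 -c "
from h import *
tpos()"
python3 -m handwheel '[{"dx":0.3,"dy":0,"dz":0,"wx":0,"wy":0,"wz":0,"claw":0},{"dx":0.3,"dy":0,"dz":0,"wx":0,"wy":0,"wz":0,"claw":0}]'
python3 -c "
from h import *
tpos()"
```

```text
clock: 10.9
position: [0.625, -0.0017, 0.0253]
tool_rot: [-3.141, -0.0, 1.383]
force: [-0.2, -0.6, -0.3]
grip_width: 0.0004
finger_force: 0.0
tray mm 43.8 13.5 z 25.3 F tray -0.1 -0.6 -0.3 w 0.0004 ff 0.0 t 10.9 rot [-3.141 -0.     1.383]
clock: 11.15
position: [0.6256, 0.0016, 0.0256]
tool_rot: [-3.141, 0.003, 1.382]
force: [-4.7, -18.5, 2.3]
grip_width: 0.0
finger_force: 9.4
tray mm 43.7 16.8 z 25.6 F tray -1.1 -19.1 2.3 w 0.0 ff 9.4 t 11.15 rot [-3.141e+00  3.000e-03  1.382e+00]
```

```bash

python3 -m handwheel '[{"dx":-1.2,"dy":0,"dz":0,"wx":0,"wy":0,"wz":0,"claw":0},{"dx":0,"dy":0,"dz":-6,"wx":0,"wy":0,"wz":0,"claw":0},{"dx":0,"dy":0,"dz":-5,"wx":0,"wy":0,"wz":0,"claw":100},{"dx":0,"dy":0,"dz":0,"wx":0,"wy":0,"wz":0.177,"claw":100},{"dx":0,"dy":0,"dz":0,"wx":0,"wy":0,"wz":0.177,"claw":100},{"dx":0,"dy":0,"dz":0,"wx":0,"wy":0,"wz":0.177,"claw":100},{"dx":0,"dy":0,"dz":0,"wx":0,"wy":0,"wz":0.177,"claw":100},{"dx":0,"dy":0,"dz":0,"wx":0,"wy":0,"wz":0.085,"claw":100}]'
python3 -c "
from h import *
tpos();rows([.408,-.362,.015],-.979+np.pi/2);print(monitor.observe()['qpos'])"
```

```text
clock: 12.15
position: [0.6241, -0.0085, 0.1356]
tool_rot: [-3.142, -0.0, 0.585]
force: [0.2, -0.3, 0.8]
grip_width: 0.0853
finger_force: 0.0
tray mm 44.1 6.7 z 135.6 F tray 0.3 -0.3 0.8 w 0.0853 ff 0.0 t 12.15 rot [-3.142 -0.     0.585]
yaw 0.585 dx -37.55 dy 17.53 dz 12.06 cm wz -0.006
[-0.45452626  0.67427987  0.57915271  1.68780374 -0.4461206   0.91449498
 -0.68368009]
```

```bash

python3 -m handwheel '[{"dx":-5.4,"dy":2.5,"dz":0,"wx":0,"wy":0,"wz":0,"claw":100},{"dx":-5.4,"dy":2.5,"dz":0,"wx":0,"wy":0,"wz":0,"claw":100},{"dx":-5.4,"dy":2.5,"dz":0,"wx":0,"wy":0,"wz":0,"claw":100},{"dx":-5.4,"dy":2.5,"dz":0,"wx":0,"wy":0,"wz":0,"claw":100},{"dx":-5.4,"dy":2.5,"dz":0,"wx":0,"wy":0,"wz":0,"claw":100},{"dx":-5.3,"dy":2.5,"dz":0,"wx":0,"wy":0,"wz":0,"claw":100},{"dx":-5.3,"dy":2.5,"dz":0,"wx":0,"wy":0,"wz":0,"claw":100},{"dx":0,"dy":0,"dz":2,"wx":0,"wy":0,"wz":0,"claw":100}]'
python3 -c "
from h import *
rows([.408,-.362,.015],-.979+np.pi/2);print(monitor.observe()['qpos'])"
```

```text
clock: 13.15
position: [0.4065, -0.3675, 0.1168]
tool_rot: [3.138, -0.0, 0.583]
force: [1.0, 0.2, -0.8]
grip_width: 0.0853
finger_force: 0.0
yaw 0.583 dx 0.43 dy -0.38 dz 10.18 cm wz -0.009
[ 0.23543237  0.58193597  0.55233759  1.90886253 -0.4277786   0.76563232
  0.03982693]
```

```bash

python3 -m handwheel '[{"dx":0,"dy":0,"dz":3,"wx":0,"wy":0,"wz":0,"claw":100},{"dx":0,"dy":0,"dz":0,"wx":0,"wy":0,"wz":0,"claw":100}]'
python3 -c "
from h import *
rows([.408,-.362,.015],-.979+np.pi/2);print(monitor.observe()['qpos'])"
```

```text
clock: 13.4
position: [0.408, -0.3624, 0.0845]
tool_rot: [-3.139, 0.001, 0.589]
force: [0.3, -0.6, -0.2]
grip_width: 0.0853
finger_force: 0.0
yaw 0.589 dx 0.03 dy -0.03 dz 6.95 cm wz -0.003
[ 0.2549733   0.62803159  0.51467724  1.9284998  -0.46165932  0.70632006
  0.06515532]
```

```bash

python3 -m handwheel '[{"dx":0,"dy":0,"dz":4,"wx":0,"wy":0,"wz":0,"claw":100},{"dx":0,"dy":0,"dz":2,"wx":0,"wy":0,"wz":0,"claw":100},{"dx":0,"dy":0,"dz":1,"wx":0,"wy":0,"wz":0,"claw":100},{"dx":0,"dy":0,"dz":0,"wx":0,"wy":0,"wz":0,"claw":25},{"dx":0,"dy":0,"dz":0,"wx":0,"wy":0,"wz":0,"claw":25},{"dx":0,"dy":0,"dz":0,"wx":0,"wy":0,"wz":0,"claw":25}]' 40
python3 -c "
from h import *
tpos()"
python3 -m handwheel '[{"dx":0,"dy":0,"dz":-3,"wx":0,"wy":0,"wz":0,"claw":25},{"dx":0,"dy":0,"dz":-5,"wx":0,"wy":0,"wz":0,"claw":25},{"dx":0,"dy":0,"dz":-4,"wx":0,"wy":0,"wz":-0.16,"claw":25},{"dx":0,"dy":0,"dz":0,"wx":0,"wy":0,"wz":-0.16,"claw":25},{"dx":0,"dy":0,"dz":0,"wx":0,"wy":0,"wz":-0.16,"claw":25},{"dx":0,"dy":0,"dz":0,"wx":0,"wy":0,"wz":-0.16,"claw":25},{"dx":0,"dy":0,"dz":0,"wx":0,"wy":0,"wz":-0.155,"claw":25},{"dx":0,"dy":0,"dz":0,"wx":0,"wy":0,"wz":0,"claw":25}]'
python3 -c "
from h import *
tpos();rows(tw(15,-22,.022),TY)"
```

```text
clock: 14.15
position: [0.4093, -0.3631, 0.0169]
tool_rot: [3.141, -0.001, 0.59]
force: [-1.8, 2.8, 6.9]
grip_width: 0.0584
finger_force: 41.7
tray mm -100.6 -381.8 z 16.9 F tray -2.3 2.5 6.9 w 0.0584 ff 41.7 t 14.15 rot [ 3.141e+00 -1.000e-03  5.900e-01]
clock: 15.15
position: [0.4091, -0.3632, 0.1365]
tool_rot: [3.141, 0.0, 1.384]
force: [0.3, 0.1, -3.5]
grip_width: 0.058
finger_force: 46.9
tray mm -100.8 -382.0 z 136.5 F tray 0.3 0.2 -3.5 w 0.058 ff 46.9 t 15.15 rot [3.141 0.    1.384]
yaw 1.384 dx 35.99 dy 11.61 dz 11.45 cm wz 0.001
```

```bash

python3 -m handwheel '[{"dx":5.1,"dy":1.7,"dz":0,"wx":0,"wy":0,"wz":0,"claw":25},{"dx":5.1,"dy":1.7,"dz":0,"wx":0,"wy":0,"wz":0,"claw":25},{"dx":5.1,"dy":1.7,"dz":0,"wx":0,"wy":0,"wz":0,"claw":25},{"dx":5.1,"dy":1.7,"dz":0,"wx":0,"wy":0,"wz":0,"claw":25},{"dx":5.1,"dy":1.7,"dz":0,"wx":0,"wy":0,"wz":0,"claw":25},{"dx":5.1,"dy":1.6,"dz":0,"wx":0,"wy":0,"wz":0,"claw":25},{"dx":5.1,"dy":1.5,"dz":0,"wx":0,"wy":0,"wz":0,"claw":25},{"dx":0.3,"dy":0,"dz":1,"wx":0,"wy":0,"wz":0,"claw":25}]'
python3 -m handwheel '[{"dx":0,"dy":0,"dz":3,"wx":0,"wy":0,"wz":0,"claw":25},{"dx":0,"dy":0,"dz":0,"wx":0,"wy":0,"wz":0,"claw":25}]'
python3 -c "
from h import *
tpos();rows(tw(15,-22,.0235),TY)"
```

```text
clock: 16.15
position: [0.5915, -0.026, 0.1259]
tool_rot: [3.14, -0.002, 1.386]
force: [-0.0, -0.3, -4.6]
grip_width: 0.0582
finger_force: 46.9
clock: 16.4
position: [0.5882, -0.0311, 0.0943]
tool_rot: [-3.138, 0.001, 1.382]
force: [-0.3, 0.1, -4.0]
grip_width: 0.0581
finger_force: 46.9
tray mm 13.1 -22.3 z 94.3 F tray -0.3 0.1 -4.0 w 0.0581 ff 46.9 t 16.4 rot [-3.138e+00  1.000e-03  1.382e+00]
yaw 1.382 dx 0.03 dy 0.19 dz 7.08 cm wz -0.001
```

```bash

python3 -m handwheel '[{"dx":0,"dy":0.1,"dz":3.5,"wx":0,"wy":0,"wz":0,"claw":25},{"dx":0,"dy":0,"dz":2,"wx":0,"wy":0,"wz":0,"claw":25},{"dx":0,"dy":0,"dz":1.3,"wx":0,"wy":0,"wz":0,"claw":25},{"dx":0,"dy":0,"dz":0.2,"wx":0,"wy":0,"wz":0,"claw":25},{"dx":0.3,"dy":0,"dz":0,"wx":0,"wy":0,"wz":0,"claw":25},{"dx":0.2,"dy":0,"dz":0,"wx":0,"wy":0,"wz":0,"claw":25}]'
python3 -c "
from h import *
tpos()"
python3 -m handwheel '[{"dx":0.3,"dy":0,"dz":0,"wx":0,"wy":0,"wz":0,"claw":25},{"dx":0.2,"dy":0,"dz":0,"wx":0,"wy":0,"wz":0,"claw":25}]'
python3 -c "
from h import *
tpos()"
```

```text
clock: 17.15
position: [0.5922, -0.0256, 0.0264]
tool_rot: [3.141, -0.0, 1.385]
force: [-0.3, -0.1, -4.4]
grip_width: 0.0584
finger_force: 46.9
tray mm 16.0 -16.1 z 26.4 F tray -0.3 -0.1 -4.4 w 0.0584 ff 46.9 t 17.15 rot [ 3.141 -0.     1.385]
clock: 17.4
position: [0.5923, -0.0242, 0.0263]
tool_rot: [3.141, 0.003, 1.383]
force: [-5.3, -22.3, 3.9]
grip_width: 0.0583
finger_force: 47.7
tray mm 15.8 -14.7 z 26.3 F tray -1.1 -22.9 3.9 w 0.0583 ff 47.7 t 17.4 rot [3.141e+00 3.000e-03 1.383e+00]
```

```bash

python3 -m handwheel '[{"dx":-0.3,"dy":0,"dz":0.15,"wx":0,"wy":0,"wz":0,"claw":25},{"dx":0,"dy":0,"dz":0.15,"wx":0,"wy":0,"wz":0,"claw":25},{"dx":0,"dy":0,"dz":0,"wx":0,"wy":0,"wz":0,"claw":84},{"dx":0,"dy":0,"dz":0,"wx":0,"wy":0,"wz":0,"claw":84},{"dx":0,"dy":0,"dz":0,"wx":0,"wy":0,"wz":0,"claw":84}]'
python3 -c "
from h import *
tpos()"
python3 -m handwheel '[{"dx":0,"dy":0,"dz":-3,"wx":0,"wy":0,"wz":0,"claw":84},{"dx":0,"dy":0,"dz":-5,"wx":0,"wy":0,"wz":0,"claw":84},{"dx":0,"dy":-3.5,"dz":0,"wx":0,"wy":0,"wz":0,"claw":0},{"dx":0,"dy":-3,"dz":0,"wx":0,"wy":0,"wz":0,"claw":0},{"dx":0,"dy":0,"dz":0,"wx":0,"wy":0,"wz":0,"claw":0},{"dx":0,"dy":0,"dz":4,"wx":0,"wy":0,"wz":0,"claw":0},{"dx":0,"dy":0,"dz":3.7,"wx":0,"wy":0,"wz":0,"claw":0},{"dx":0,"dy":0,"dz":0,"wx":0,"wy":0,"wz":0,"claw":0}]'
python3 -c "
from h import *
tpos()"
```

```text
clock: 18.02
position: [0.5922, -0.0236, 0.0227]
tool_rot: [3.141, -0.0, 1.385]
force: [0.2, -0.2, -0.1]
grip_width: 0.0713
finger_force: 0.0
tray mm 15.6 -14.2 z 22.7 F tray 0.3 -0.2 -0.1 w 0.0713 ff 0.0 t 18.02 rot [ 3.141 -0.     1.385]
clock: 19.02
position: [0.5272, -0.0121, 0.0239]
tool_rot: [-3.138, 0.001, 1.385]
force: [0.3, -0.2, 0.7]
grip_width: -0.0001
finger_force: 0.0
tray mm -50.4 -15.0 z 23.9 F tray 0.4 -0.1 0.7 w -0.0001 ff 0.0 t 19.02 rot [-3.138e+00  1.000e-03  1.385e+00]
```

```bash

python3 -m handwheel '[{"dx":0,"dy":1.2,"dz":0,"wx":0,"wy":0,"wz":0,"claw":0},{"dx":0,"dy":1,"dz":0,"wx":0,"wy":0,"wz":0,"claw":0},{"dx":0,"dy":1,"dz":0,"wx":0,"wy":0,"wz":0,"claw":0},{"dx":0,"dy":0.8,"dz":0,"wx":0,"wy":0,"wz":0,"claw":0},{"dx":0,"dy":0.6,"dz":0,"wx":0,"wy":0,"wz":0,"claw":0}]'
python3 -c "
from h import *
tpos()"
python3 -m handwheel '[{"dx":0,"dy":0.4,"dz":0,"wx":0,"wy":0,"wz":0,"claw":0},{"dx":0,"dy":0.3,"dz":0,"wx":0,"wy":0,"wz":0,"claw":0}]'
python3 -c "
from h import *
tpos()"
python3 -m handwheel '[{"dx":0,"dy":0.2,"dz":0,"wx":0,"wy":0,"wz":0,"claw":0}]'
python3 -c "
from h import *
tpos()"
```

```text
clock: 19.65
position: [0.5726, -0.0201, 0.0267]
tool_rot: [-3.139, -0.001, 1.385]
force: [-15.9, 2.5, 23.3]
grip_width: -0.0002
finger_force: 13.7
tray mm -4.2 -14.4 z 26.7 F tray -16.1 -0.5 23.3 w -0.0002 ff 13.7 t 19.65 rot [-3.139e+00 -1.000e-03  1.385e+00]
clock: 19.9
position: [0.5795, -0.0214, 0.0267]
tool_rot: [-3.139, -0.001, 1.385]
force: [-15.8, 2.8, 22.0]
grip_width: 0.0001
finger_force: 13.3
tray mm 2.7 -14.4 z 26.7 F tray -16.1 -0.2 22.0 w 0.0001 ff 13.3 t 19.9 rot [-3.139e+00 -1.000e-03  1.385e+00]
clock: 20.02
position: [0.5815, -0.0218, 0.0267]
tool_rot: [-3.139, -0.001, 1.385]
force: [-14.8, 3.6, 21.7]
grip_width: 0.0002
finger_force: 13.1
tray mm 4.7 -14.4 z 26.7 F tray -15.2 0.8 21.7 w 0.0002 ff 13.1 t 20.02 rot [-3.139e+00 -1.000e-03  1.385e+00]
```

```bash
python3 -c "
from h import *
f=optics.grab_frame('side');cv2.imwrite('pics/s2.png',cv2.resize(f['frame'][150:260,220:370],(800,587),interpolation=cv2.INTER_CUBIC))"
```

View pics/s2.png

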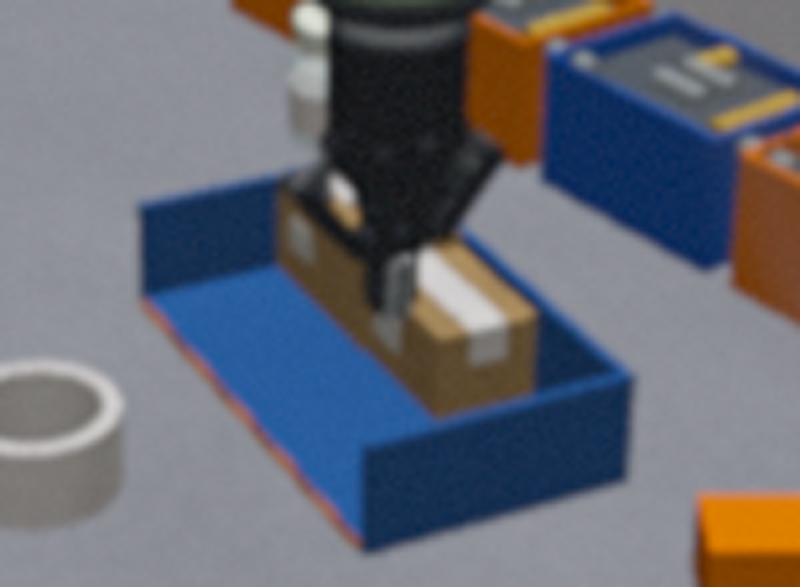

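The side view shows the mid carton beside the long one near the back wall. The gripper's slanted finger links, at about (400,180), overhang the carton's top edge and rub on it. I'll back off, raise a little and push with the finger only.

```bash

python3 -m handwheel '[{"dx":0,"dy":-1.5,"dz":0,"wx":0,"wy":0,"wz":0,"claw":0},{"dx":0,"dy":0,"dz":-1.5,"wx":0,"wy":0,"wz":0,"claw":0},{"dx":0,"dy":1.2,"dz":0,"wx":0,"wy":0,"wz":0,"claw":0},{"dx":0,"dy":0.5,"dz":0,"wx":0,"wy":0,"wz":0,"claw":0}]'
python3 -c "
from h import *
tpos()"
python3 -m handwheel '[{"dx":0,"dy":0.3,"dz":0,"wx":0,"wy":0,"wz":0,"claw":0},{"dx":0,"dy":0.3,"dz":0,"wx":0,"wy":0,"wz":0,"claw":0}]'
python3 -c "
from h import *
tpos()"
```

```text
clock: 20.58
position: [0.5859, -0.0227, 0.0411]
tool_rot: [3.14, -0.0, 1.385]
force: [-0.0, 0.7, 0.1]
grip_width: 0.0003
finger_force: 0.0
tray mm 9.3 -14.4 z 41.1 F tray -0.2 0.7 0.1 w 0.0003 ff 0.0 t 20.57 rot [ 3.14  -0.     1.385]
clock: 20.82
position: [0.5901, -0.0237, 0.0403]
tool_rot: [-3.141, 0.0, 1.385]
force: [-0.6, 0.5, 0.0]
grip_width: 0.0003
finger_force: 0.0
tray mm 13.6 -14.6 z 40.3 F tray -0.7 0.4 0.0 w 0.0003 ff 0.0 t 20.82 rot [-3.141  0.     1.385]
```

```bash

python3 -m handwheel '[{"dx":0,"dy":0.2,"dz":0,"wx":0,"wy":0,"wz":0,"claw":0},{"dx":0,"dy":0.2,"dz":0,"wx":0,"wy":0,"wz":0,"claw":0}]'
python3 -c "
from h import *
tpos()
f=optics.grab_frame('side');cv2.imwrite('pics/s3.png',cv2.resize(f['frame'][150:260,220:370],(800,587),interpolation=cv2.INTER_CUBIC))"
```

```text
clock: 21.08
position: [0.594, -0.0243, 0.0405]
tool_rot: [-3.141, 0.0, 1.385]
force: [-0.2, -0.1, 0.4]
grip_width: 0.0001
finger_force: 0.0
tray mm 17.5 -14.5 z 40.5 F tray -0.2 -0.1 0.4 w 0.0001 ff 0.0 t 21.07 rot [-3.141  0.     1.385]
```

View pics/s3.png

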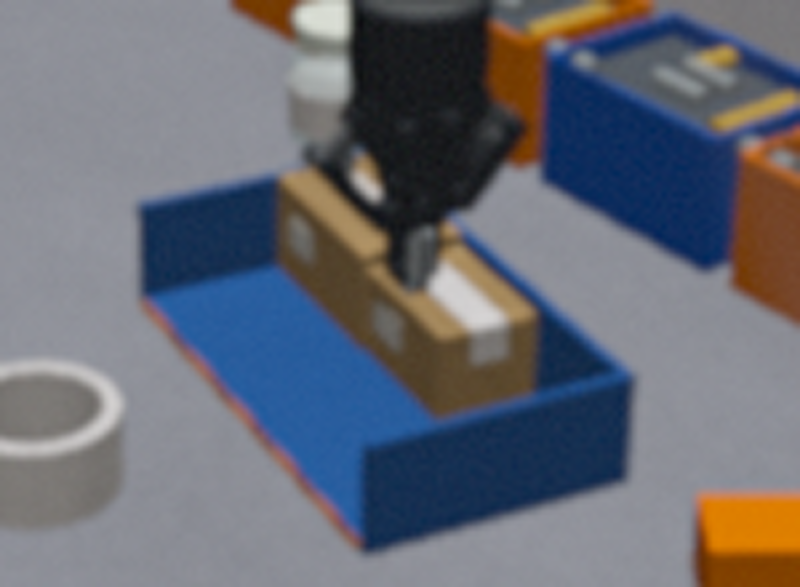

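```bash
python3 -c "
from h import *
f=optics.grab_frame('side')
c=lambda X:(np.array(proj(f,X))-[220,150])*5.333
s=monitor.observe();p=np.array(s['position']);print('tcp',c(p),'tcp+20mm',c(p+[0,0,.02]))
for n,cx,cy,h in(('mid home',45,-15,54),('long home',43,83,62)):
  a,b=(30,43) if 'mid' in n else (32,55)
  print(n,[c(tw(cx+sx*a,cy+sy*b,(6+z)/1e3)).round().tolist() for sx,sy,z in((-1,-1,0),(-1,-1,h),(1,-1,h),(-1,1,h),(1,-1,0))])
print('wall R front bottom',c(tw(-75,-144,0)),'R back top',c(tw(81,-144,.066)),'L front top',c(tw(-75,144,.066)))
"
```

```text
tcp [409.69507962 324.92075224] tcp+20mm [410.53258992 293.1476287 ]
mid home [[442.0, 418.0], [445.0, 332.0], [542.0, 307.0], [370.0, 261.0], [538.0, 392.0]]
long home [[362.0, 346.0], [364.0, 250.0], [465.0, 226.0], [278.0, 168.0], [462.0, 321.0]]
wall R front bottom [366.6750368  551.27787649] R back top [637.83875255 369.51621591] L front top [138.3032463  196.81012377]
```

```bash

python3 -m handwheel '[{"dx":0,"dy":-4,"dz":0,"wx":0,"wy":0,"wz":0,"claw":0},{"dx":0,"dy":-2,"dz":0,"wx":0,"wy":0,"wz":0,"claw":0},{"dx":0,"dy":0,"dz":1.5,"wx":0,"wy":0,"wz":0,"claw":0},{"dx":0,"dy":0,"dz":0.8,"wx":0,"wy":0,"wz":0,"claw":0},{"dx":0,"dy":0,"dz":0.5,"wx":0,"wy":0,"wz":0,"claw":0},{"dx":0,"dy":0,"dz":0.3,"wx":0,"wy":0,"wz":0,"claw":0},{"dx":0,"dy":0,"dz":0.0,"wx":0,"wy":0,"wz":0,"claw":0}]'
python3 -c "
from h import *
tpos()
f=optics.grab_frame('side');cv2.imwrite('pics/s4.png',cv2.resize(f['frame'][150:260,220:370],(800,587),interpolation=cv2.INTER_CUBIC))
print((np.array(proj(f,monitor.observe()['position']))-[220,150])*5.333)"
```

```text
clock: 22.05
position: [0.5351, -0.0133, 0.0094]
tool_rot: [-3.141, 0.0, 1.385]
force: [-0.6, -0.5, 0.4]
grip_width: -0.0
finger_force: 0.0
tray mm -42.4 -14.7 z 9.4 F tray -0.5 -0.6 0.4 w -0.0 ff 0.0 t 22.05 rot [-3.141  0.     1.385]
[311.26134569 398.47508475]
```

View pics/s4.png

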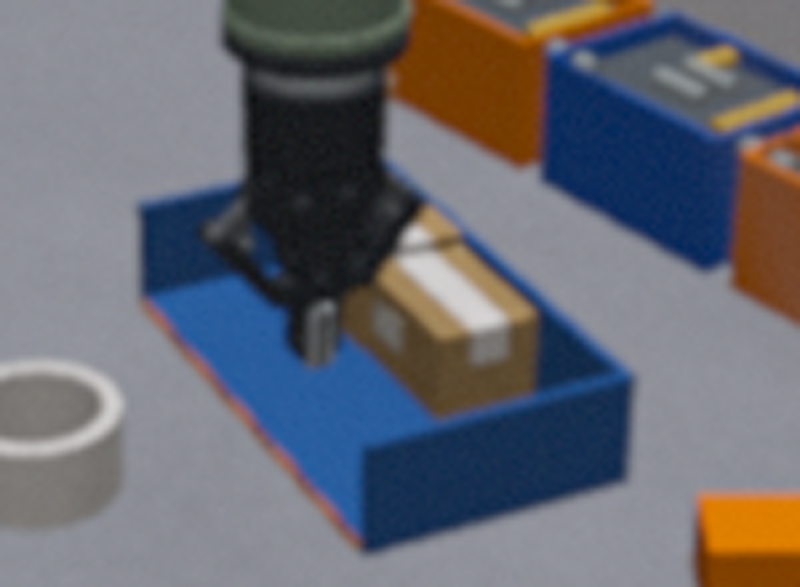

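```bash

python3 -m handwheel '[{"dx":0,"dy":1,"dz":0.3,"wx":0,"wy":0,"wz":0,"claw":0},{"dx":0,"dy":1,"dz":0.2,"wx":0,"wy":0,"wz":0,"claw":0},{"dx":0,"dy":0.8,"dz":0,"wx":0,"wy":0,"wz":0,"claw":0}]'
python3 -c "
from h import *
tpos()"
python3 -m handwheel '[{"dx":0,"dy":0.5,"dz":0,"wx":0,"wy":0,"wz":0,"claw":0},{"dx":0,"dy":0.3,"dz":0,"wx":0,"wy":0,"wz":0,"claw":0}]'
python3 -c "
from h import *
tpos()"
python3 -m handwheel '[{"dx":0,"dy":0.3,"dz":0,"wx":0,"wy":0,"wz":0,"claw":0}]'
python3 -c "
from h import *
tpos()"
```

```text
clock: 22.48
position: [0.5634, -0.0186, 0.0044]
tool_rot: [3.141, 0.0, 1.385]
force: [-0.7, -0.6, -0.6]
grip_width: 0.0
finger_force: 0.0
tray mm -13.6 -14.6 z 4.4 F tray -0.6 -0.7 -0.6 w 0.0 ff 0.0 t 22.48 rot [3.141 0.    1.385]
clock: 22.72
position: [0.5706, -0.02, 0.0046]
tool_rot: [-3.142, 0.0, 1.385]
force: [0.5, -0.6, -0.2]
grip_width: 0.0002
finger_force: 0.0
tray mm -6.3 -14.6 z 4.6 F tray 0.6 -0.5 -0.2 w 0.0002 ff 0.0 t 22.73 rot [-3.142  0.     1.385]
clock: 22.85
position: [0.5734, -0.0204, 0.0046]
tool_rot: [-3.142, -0.0, 1.385]
force: [-0.5, 0.0, 0.8]
grip_width: 0.0001
finger_force: 0.0
tray mm -3.5 -14.5 z 4.6 F tray -0.5 -0.1 0.8 w 0.0001 ff 0.0 t 22.85 rot [-3.142 -0.     1.385]
```

```bash

python3 -m handwheel '[{"dx":0,"dy":0.3,"dz":0,"wx":0,"wy":0,"wz":0,"claw":0},{"dx":0,"dy":0.2,"dz":0,"wx":0,"wy":0,"wz":0,"claw":0}]'
python3 -c "
from h import *
tpos()"
python3 -m handwheel '[{"dx":0,"dy":0.2,"dz":0,"wx":0,"wy":0,"wz":0,"claw":0},{"dx":0,"dy":0.2,"dz":0,"wx":0,"wy":0,"wz":0,"claw":0}]'
python3 -c "
from h import *
tpos()"
```

```text
clock: 23.1
position: [0.5761, -0.021, 0.0044]
tool_rot: [-3.137, 0.0, 1.385]
force: [-21.2, 4.0, 20.2]
grip_width: -0.0003
finger_force: 11.3
tray mm -0.7 -14.6 z 4.4 F tray -21.6 -0.1 20.2 w -0.0003 ff 11.3 t 23.1 rot [-3.137  0.     1.385]
clock: 23.35
position: [0.576, -0.021, 0.0042]
tool_rot: [-3.129, 0.0, 1.385]
force: [-48.0, 9.2, 42.6]
grip_width: 0.0001
finger_force: 24.9
tray mm -0.8 -14.6 z 4.2 F tray -48.9 0.1 42.6 w 0.0001 ff 24.9 t 23.35 rot [-3.129  0.     1.385]
```

```bash

python3 -m handwheel '[{"dx":0,"dy":-2,"dz":0,"wx":0,"wy":0,"wz":0,"claw":0},{"dx":-3.6,"dy":0,"dz":0,"wx":0,"wy":0,"wz":0,"claw":0},{"dx":-3.4,"dy":0,"dz":0,"wx":0,"wy":0,"wz":0,"claw":0},{"dx":0,"dy":4,"dz":0,"wx":0,"wy":0,"wz":0,"claw":0},{"dx":0,"dy":2,"dz":0,"wx":0,"wy":0,"wz":0,"claw":0},{"dx":0.8,"dy":0,"dz":0,"wx":0,"wy":0,"wz":0,"claw":0},{"dx":0.4,"dy":0,"dz":0,"wx":0,"wy":0,"wz":0,"claw":0}]'
python3 -c "
from h import *
tpos()"
python3 -m handwheel '[{"dx":0.3,"dy":0,"dz":0,"wx":0,"wy":0,"wz":0,"claw":0},{"dx":0.2,"dy":0,"dz":0,"wx":0,"wy":0,"wz":0,"claw":0}]'
python3 -c "
from h import *
tpos()"
```

```text
clock: 24.22
position: [0.6102, -0.0855, 0.0044]
tool_rot: [-3.141, -0.0, 1.385]
force: [-0.0, -0.2, 0.2]
grip_width: 0.0001
finger_force: 0.0
tray mm 44.9 -71.6 z 4.4 F tray 0.0 -0.2 0.2 w 0.0001 ff 0.0 t 24.23 rot [-3.141 -0.     1.385]
clock: 24.48
position: [0.6107, -0.0832, 0.0046]
tool_rot: [-3.141, 0.002, 1.384]
force: [-3.8, -14.7, -1.3]
grip_width: 0.0001
finger_force: 7.6
tray mm 44.9 -69.3 z 4.6 F tray -1.0 -15.2 -1.3 w 0.0001 ff 7.6 t 24.48 rot [-3.141e+00  2.000e-03  1.384e+00]
```

```bash

python3 -m handwheel '[{"dx":-1.2,"dy":0,"dz":0,"wx":0,"wy":0,"wz":0,"claw":0},{"dx":0,"dy":0,"dz":-6,"wx":0,"wy":0,"wz":0,"claw":0},{"dx":0,"dy":0,"dz":-6,"wx":0,"wy":0,"wz":0,"claw":80},{"dx":0,"dy":0,"dz":-1,"wx":0,"wy":0,"wz":0.18,"claw":80},{"dx":0,"dy":0,"dz":0,"wx":0,"wy":0,"wz":0.18,"claw":80},{"dx":0,"dy":0,"dz":0,"wx":0,"wy":0,"wz":0.18,"claw":80},{"dx":0,"dy":0,"dz":0,"wx":0,"wy":0,"wz":0.18,"claw":80},{"dx":0,"dy":0,"dz":0,"wx":0,"wy":0,"wz":0.18,"claw":80}]'
python3 -m handwheel '[{"dx":0,"dy":0,"dz":0,"wx":0,"wy":0,"wz":0.18,"claw":80},{"dx":0,"dy":0,"dz":0,"wx":0,"wy":0,"wz":0.18,"claw":80},{"dx":0,"dy":0,"dz":0,"wx":0,"wy":0,"wz":0.18,"claw":80},{"dx":0,"dy":0,"dz":0,"wx":0,"wy":0,"wz":0.18,"claw":80},{"dx":0,"dy":0,"dz":0,"wx":0,"wy":0,"wz":0.18,"claw":80},{"dx":0,"dy":0,"dz":0,"wx":0,"wy":0,"wz":0,"claw":80}]'
python3 -c "
from h import *
tpos();rows([.5514,-.3957,.05],1.155+np.pi/2);print(monitor.observe()['qpos'])"
```

```text
clock: 25.48
position: [0.6092, -0.0936, 0.1347]
tool_rot: [-3.141, -0.0, 0.479]
force: [0.5, 0.7, -0.0]
grip_width: 0.0687
finger_force: 0.0
clock: 26.22
position: [0.6092, -0.0935, 0.1344]
tool_rot: [3.141, 0.0, -0.414]
force: [0.2, 0.4, 0.3]
grip_width: 0.0685
finger_force: 0.0
tray mm 45.4 -79.6 z 134.4 F tray 0.1 0.4 0.3 w 0.0685 ff 0.0 t 26.23 rot [ 3.141  0.    -0.414]
yaw -0.414 dx 6.88 dy 29.99 dz 8.44 cm wz 0.001
[-0.45075205  0.74539216  0.8126791   1.71666843 -0.64100863  0.96667806
 -1.37486996]
```

```bash

python3 -m handwheel '[{"dx":1.2,"dy":5,"dz":0,"wx":0,"wy":0,"wz":0,"claw":80},{"dx":1.2,"dy":5,"dz":0,"wx":0,"wy":0,"wz":0,"claw":80},{"dx":1.2,"dy":5,"dz":0,"wx":0,"wy":0,"wz":0,"claw":80},{"dx":1.1,"dy":5,"dz":0,"wx":0,"wy":0,"wz":0,"claw":80},{"dx":1.1,"dy":5,"dz":0,"wx":0,"wy":0,"wz":0,"claw":80},{"dx":1.1,"dy":5,"dz":0,"wx":0,"wy":0,"wz":0,"claw":80},{"dx":0,"dy":0,"dz":2,"wx":0,"wy":0,"wz":0,"claw":80},{"dx":0,"dy":0,"dz":0,"wx":0,"wy":0,"wz":0,"claw":80}]'
python3 -c "
from h import *
rows([.5514,-.3957,.012],1.155+np.pi/2)"
```

```text
clock: 27.22
position: [0.5508, -0.3951, 0.1133]
tool_rot: [-3.141, 0.002, -0.413]
force: [-0.3, 1.0, -0.1]
grip_width: 0.0684
finger_force: 0.0
yaw -0.413 dx 0.08 dy 0.03 dz 10.13 cm wz 0.003
```

```bash

python3 -m handwheel '[{"dx":0.1,"dy":0,"dz":5,"wx":0,"wy":0,"wz":0,"claw":80},{"dx":0,"dy":0,"dz":3.5,"wx":0,"wy":0,"wz":0,"claw":80},{"dx":0,"dy":0,"dz":1.5,"wx":0,"wy":0,"wz":0,"claw":80},{"dx":0,"dy":0,"dz":0.6,"wx":0,"wy":0,"wz":0,"claw":80},{"dx":0,"dy":0,"dz":0,"wx":0,"wy":0,"wz":0,"claw":80}]'
python3 -c "
from h import *
tpos()"
python3 -m handwheel '[{"dx":0,"dy":0,"dz":0,"wx":0,"wy":0,"wz":0,"claw":10},{"dx":0,"dy":0,"dz":0,"wx":0,"wy":0,"wz":0,"claw":10},{"dx":0,"dy":0,"dz":0,"wx":0,"wy":0,"wz":0,"claw":10}]' 35
python3 -c "
from h import *
tpos()"
```

```text
clock: 27.85
position: [0.553, -0.3962, 0.0096]
tool_rot: [3.141, -0.001, -0.414]
force: [-0.2, 0.4, 0.6]
grip_width: 0.0683
finger_force: 0.0
tray mm 46.8 -387.5 z 9.6 F tray -0.2 0.3 0.6 w 0.0683 ff 0.0 t 27.85 rot [ 3.141e+00 -1.000e-03 -4.140e-01]
clock: 28.22
position: [0.5531, -0.3964, 0.01]
tool_rot: [-3.142, -0.002, -0.415]
force: [-1.7, 1.9, 8.1]
grip_width: 0.049
finger_force: 35.5
tray mm 46.9 -387.6 z 10.0 F tray -2.0 1.5 8.1 w 0.049 ff 35.5 t 28.23 rot [-3.142e+00 -2.000e-03 -4.150e-01]
```

```bash

python3 -m handwheel '[{"dx":0,"dy":0,"dz":-3,"wx":0,"wy":0,"wz":0,"claw":10},{"dx":0,"dy":0,"dz":-5.5,"wx":0,"wy":0,"wz":0,"claw":10},{"dx":0,"dy":0,"dz":-4.5,"wx":0,"wy":0,"wz":-0.18,"claw":10},{"dx":0,"dy":0,"dz":0,"wx":0,"wy":0,"wz":-0.18,"claw":10},{"dx":0,"dy":0,"dz":0,"wx":0,"wy":0,"wz":-0.18,"claw":10},{"dx":0,"dy":0,"dz":0,"wx":0,"wy":0,"wz":-0.18,"claw":10},{"dx":0,"dy":0,"dz":0,"wx":0,"wy":0,"wz":-0.18,"claw":10},{"dx":0,"dy":0,"dz":0,"wx":0,"wy":0,"wz":-0.18,"claw":10}]'
python3 -m handwheel '[{"dx":0,"dy":0,"dz":0,"wx":0,"wy":0,"wz":-0.18,"claw":10},{"dx":0,"dy":0,"dz":0,"wx":0,"wy":0,"wz":-0.18,"claw":10},{"dx":0,"dy":0,"dz":0,"wx":0,"wy":0,"wz":-0.18,"claw":10},{"dx":0,"dy":0,"dz":0,"wx":0,"wy":0,"wz":-0.18,"claw":10},{"dx":0,"dy":0,"dz":0,"wx":0,"wy":0,"wz":0,"claw":10}]'
python3 -c "
from h import *
tpos();rows(tw(15,-98,.017),TY)"
```

```text
clock: 29.22
position: [0.5525, -0.3962, 0.1393]
tool_rot: [3.141, -0.0, 0.671]
force: [0.0, 0.5, -1.7]
grip_width: 0.0489
finger_force: 37.9
clock: 29.85
position: [0.5524, -0.3965, 0.1393]
tool_rot: [3.141, 0.0, 1.383]
force: [-0.0, -0.6, -1.0]
grip_width: 0.0488
finger_force: 37.9
tray mm 46.2 -387.9 z 139.3 F tray 0.1 -0.6 -1.0 w 0.0488 ff 37.9 t 29.85 rot [3.141 0.    1.383]
yaw 1.383 dx 28.99 dy -3.10 dz 12.23 cm wz 0.001
```

```bash

python3 -m handwheel '[{"dx":5,"dy":-0.6,"dz":0,"wx":0,"wy":0,"wz":0,"claw":10},{"dx":5,"dy":-0.5,"dz":0,"wx":0,"wy":0,"wz":0,"claw":10},{"dx":5,"dy":-0.5,"dz":0,"wx":0,"wy":0,"wz":0,"claw":10},{"dx":5,"dy":-0.5,"dz":0,"wx":0,"wy":0,"wz":0,"claw":10},{"dx":5,"dy":-0.5,"dz":0,"wx":0,"wy":0,"wz":0,"claw":10},{"dx":4,"dy":-0.5,"dz":0,"wx":0,"wy":0,"wz":0,"claw":10},{"dx":0,"dy":0,"dz":4,"wx":0,"wy":0,"wz":0,"claw":10},{"dx":0,"dy":0,"dz":0,"wx":0,"wy":0,"wz":0,"claw":10}]'
python3 -c "
from h import *
tpos();rows(tw(15,-98,.017),TY)
T=optics.grab_frame('top')
cv2.imwrite('pics/t5.png',cv2.resize(T['frame'][130:260,190:380],(800,547),interpolation=cv2.INTER_CUBIC))"
```

```text
clock: 30.85
position: [0.5742, -0.105, 0.0971]
tool_rot: [-3.138, 0.001, 1.381]
force: [-0.2, -1.0, -1.7]
grip_width: 0.0486
finger_force: 37.9
tray mm 13.2 -97.5 z 97.1 F tray 0.0 -1.0 -1.7 w 0.0486 ff 37.9 t 30.85 rot [-3.138e+00  1.000e-03  1.381e+00]
yaw 1.381 dx -0.05 dy 0.18 dz 8.01 cm wz -0.001
```

View pics/t5.png

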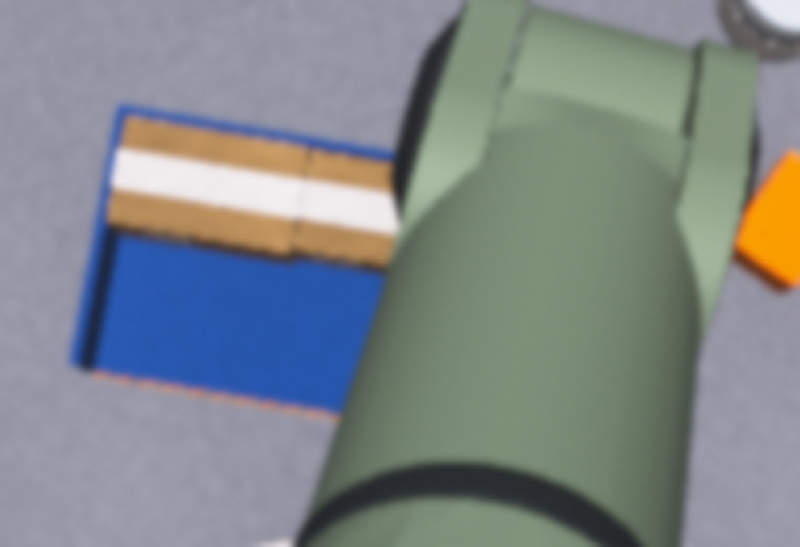

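The long and mid cartons are flush on the back and left walls and against each other, with the seam at (300,200). I now lower the short carton and slide it left.

```bash

python3 -m handwheel '[{"dx":0,"dy":0.1,"dz":3.5,"wx":0,"wy":0,"wz":0,"claw":10},{"dx":0,"dy":0,"dz":2.5,"wx":0,"wy":0,"wz":0,"claw":10},{"dx":0,"dy":0,"dz":1.4,"wx":0,"wy":0,"wz":0,"claw":10},{"dx":0,"dy":0,"dz":0.3,"wx":0,"wy":0,"wz":0,"claw":10},{"dx":0.2,"dy":0,"dz":0,"wx":0,"wy":0,"wz":0,"claw":10},{"dx":0.2,"dy":0,"dz":0,"wx":0,"wy":0,"wz":0,"claw":10}]'
python3 -c "
from h import *
tpos()"
python3 -m handwheel '[{"dx":0.3,"dy":0,"dz":0,"wx":0,"wy":0,"wz":0,"claw":10},{"dx":0.2,"dy":0,"dz":0,"wx":0,"wy":0,"wz":0,"claw":10}]'
python3 -c "
from h import *
tpos()"
```

```text
clock: 31.65
position: [0.578, -0.1015, 0.0225]
tool_rot: [3.14, -0.0, 1.385]
force: [0.3, 0.2, -1.6]
grip_width: 0.0488
finger_force: 37.9
tray mm 16.2 -93.3 z 22.5 F tray 0.3 0.2 -1.6 w 0.0488 ff 37.9 t 31.65 rot [ 3.14  -0.     1.385]
clock: 31.9
position: [0.5785, -0.0964, 0.0219]
tool_rot: [3.141, -0.0, 1.385]
force: [0.2, -0.9, -1.6]
grip_width: 0.0484
finger_force: 37.9
tray mm 15.8 -88.2 z 21.9 F tray 0.4 -0.8 -1.6 w 0.0484 ff 37.9 t 31.9 rot [ 3.141 -0.     1.385]
```

```bash

python3 -m handwheel '[{"dx":0,"dy":0,"dz":0.4,"wx":0,"wy":0,"wz":0,"claw":10},{"dx":0.2,"dy":0,"dz":0,"wx":0,"wy":0,"wz":0,"claw":10},{"dx":0.2,"dy":0,"dz":0,"wx":0,"wy":0,"wz":0,"claw":10}]'
python3 -c "
from h import *
tpos()"
```

```text
clock: 32.28
position: [0.5784, -0.0944, 0.0175]
tool_rot: [-3.141, 0.002, 1.383]
force: [-3.9, -13.8, -1.8]
grip_width: 0.0486
finger_force: 37.8
tray mm 15.3 -86.3 z 17.5 F tray -1.3 -14.3 -1.8 w 0.0486 ff 37.8 t 32.27 rot [-3.141e+00  2.000e-03  1.383e+00]
```

```bash

python3 -m handwheel '[{"dx":-0.2,"dy":0,"dz":0.1,"wx":0,"wy":0,"wz":0,"claw":10},{"dx":0,"dy":0,"dz":0,"wx":0,"wy":0,"wz":0,"claw":74},{"dx":0,"dy":0,"dz":0,"wx":0,"wy":0,"wz":0,"claw":74},{"dx":0,"dy":0,"dz":0,"wx":0,"wy":0,"wz":0,"claw":74},{"dx":0,"dy":0,"dz":-3,"wx":0,"wy":0,"wz":0,"claw":74},{"dx":0,"dy":0,"dz":-5,"wx":0,"wy":0,"wz":0,"claw":74},{"dx":-0.5,"dy":-3.5,"dz":0,"wx":0,"wy":0,"wz":0,"claw":0},{"dx":0,"dy":-3,"dz":0,"wx":0,"wy":0,"wz":0,"claw":0}]'
python3 -m handwheel '[{"dx":0,"dy":0,"dz":0,"wx":0,"wy":0,"wz":0,"claw":0},{"dx":0,"dy":0,"dz":5,"wx":0,"wy":0,"wz":0,"claw":0},{"dx":0,"dy":0,"dz":3.2,"wx":0,"wy":0,"wz":0,"claw":0},{"dx":0,"dy":0,"dz":1.0,"wx":0,"wy":0,"wz":0,"claw":0},{"dx":0,"dy":0,"dz":0,"wx":0,"wy":0,"wz":0,"claw":0}]'
python3 -c "
from h import *
tpos()"
```

```text
clock: 33.28
position: [0.513, -0.0877, 0.0971]
tool_rot: [3.141, -0.0, 1.384]
force: [0.9, -0.3, -0.0]
grip_width: 0.0271
finger_force: 0.0
clock: 33.9
position: [0.5142, -0.0878, 0.0047]
tool_rot: [-3.141, 0.0, 1.385]
force: [0.8, 0.2, 0.7]
grip_width: 0.0003
finger_force: 0.0
tray mm -49.0 -91.8 z 4.7 F tray 0.7 0.4 0.7 w 0.0003 ff 0.0 t 33.9 rot [-3.141  0.     1.385]
```

```bash

python3 -m handwheel '[{"dx":0,"dy":1.2,"dz":0,"wx":0,"wy":0,"wz":0,"claw":0},{"dx":0,"dy":1,"dz":0,"wx":0,"wy":0,"wz":0,"claw":0},{"dx":0,"dy":1,"dz":0,"wx":0,"wy":0,"wz":0,"claw":0},{"dx":0,"dy":1,"dz":0,"wx":0,"wy":0,"wz":0,"claw":0},{"dx":0,"dy":0.8,"dz":0,"wx":0,"wy":0,"wz":0,"claw":0},{"dx":0,"dy":0.5,"dz":0,"wx":0,"wy":0,"wz":0,"claw":0}]'
python3 -c "
from h import *
tpos()"
python3 -m handwheel '[{"dx":0,"dy":0.3,"dz":0,"wx":0,"wy":0,"wz":0,"claw":0},{"dx":0,"dy":0.2,"dz":0,"wx":0,"wy":0,"wz":0,"claw":0}]'
python3 -c "
from h import *
tpos()"
```

```text
clock: 34.65
position: [0.5683, -0.0979, 0.0045]
tool_rot: [-3.141, 0.0, 1.385]
force: [-3.8, 1.0, 1.9]
grip_width: -0.0
finger_force: 1.1
tray mm 6.1 -91.6 z 4.5 F tray -3.9 0.3 1.9 w -0.0 ff 1.1 t 34.65 rot [-3.141  0.     1.385]
clock: 34.9
position: [0.5717, -0.0985, 0.0044]
tool_rot: [-3.139, -0.0, 1.385]
force: [-12.9, 2.8, 12.4]
grip_width: -0.0003
finger_force: 7.2
tray mm 9.5 -91.6 z 4.4 F tray -13.2 0.3 12.4 w -0.0003 ff 7.2 t 34.9 rot [-3.139 -0.     1.385]
```

```bash

python3 -m handwheel '[{"dx":0,"dy":0.15,"dz":0,"wx":0,"wy":0,"wz":0,"claw":0},{"dx":0,"dy":-3,"dz":0,"wx":0,"wy":0,"wz":0,"claw":0},{"dx":0,"dy":-2,"dz":-5,"wx":0,"wy":0,"wz":0,"claw":0},{"dx":0,"dy":0,"dz":-6,"wx":0,"wy":0,"wz":0,"claw":0},{"dx":-5,"dy":0,"dz":-2,"wx":0,"wy":0,"wz":0,"claw":0},{"dx":-6,"dy":0,"dz":0,"wx":0,"wy":0,"wz":0,"claw":0},{"dx":-6,"dy":0,"dz":0,"wx":0,"wy":0,"wz":0,"claw":0},{"dx":-6,"dy":0,"dz":0,"wx":0,"wy":0,"wz":0,"claw":0}]'
python3 - <<'E'
from h import *
tpos()
T=optics.grab_frame('top');S=optics.grab_frame('side')
o=np.zeros((600,800,3),np.uint8)
o[:300,:]=cv2.resize(T['frame'][150:240,195:435],(800,300),interpolation=cv2.INTER_CUBIC)
o[300:,:400]=cv2.resize(S['frame'][160:255,230:356],(400,300),interpolation=cv2.INTER_CUBIC)
o[300:,400:]=cv2.resize(S['frame'][180:240,265:345],(400,300),interpolation=cv2.INTER_CUBIC)
cv2.imwrite('pics/fin.png',o)
E
```

```text
clock: 35.9
position: [0.4824, -0.3176, 0.1349]
tool_rot: [3.141, 0.0, 1.385]
force: [1.3, 0.4, -0.3]
grip_width: -0.0002
finger_force: 0.0
tray mm -37.3 -323.5 z 134.9 F tray 1.3 0.6 -0.3 w -0.0002 ff 0.0 t 35.9 rot [3.141 0.    1.385]
```

View pics/fin.png

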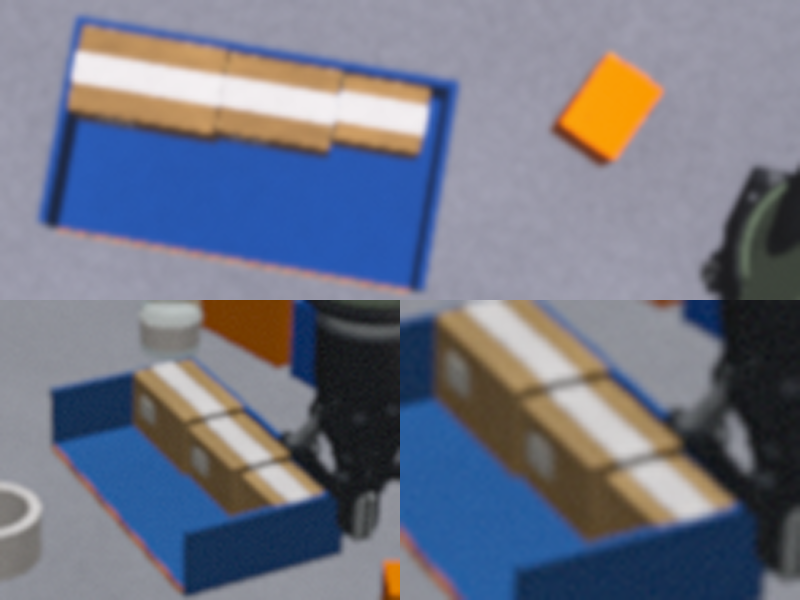

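```bash
python3 - <<'E'
from h import *
T=optics.grab_frame('top');g=cv2.cvtColor(T['frame'],cv2.COLOR_BGR2LAB)[...,0].astype(np.float32)
r=cv2.cvtColor(T['frame'],cv2.COLOR_BGR2LAB)[...,2].astype(np.float32)
def prof(xs,ys,z,ch):
    P=np.array([[proj(T,tw(x,y,z)) for y in ys] for x in xs],np.float32)
    return cv2.remap(ch,P[...,0],P[...,1],cv2.INTER_LINEAR).mean(0)
def edge(ys,p):
    d=np.abs(np.gradient(cv2.GaussianBlur(p[None],(0,0),4)[0]));i=d.argmax();return ys[i]
ys=np.arange(-140,-108,.25);print('short right end',edge(ys,prof(np.arange(42,59),ys,.052,g)),edge(ys,prof(np.arange(28,72),ys,.052,r)),'exp -124')
ys=np.arange(120,150,.25);print('long left end',edge(ys,prof(np.arange(36,50),ys,.068,g)),'exp 138')
xs=np.arange(8,45,.25)
for n,y0,y1,z,e in(('long',40,125,.068,11),('mid',-50,20,.06,15),('short',-118,-66,.052,25)):
    for a,b in((y0,(y0+y1)/2),((y0+y1)/2,y1)):
        ysx=np.arange(a,b);P=np.array([[proj(T,tw(x,y,z)) for x in xs] for y in ysx],np.float32)
        p=cv2.remap(r,P[...,0],P[...,1],cv2.INTER_LINEAR).mean(0);print(n,'front',edge(xs,p),'exp',e)
E
```

```text
short right end -127.0 -126.25 exp -124
long left end 138.5 exp 138
long front 29.75 exp 11
long front 29.5 exp 11
mid front 10.5 exp 15
mid front 10.5 exp 15
short front 20.75 exp 25
short front 20.75 exp 25
```

```bash
python3 - <<'E'
from h import *
T=optics.grab_frame('top');lab=cv2.cvtColor(T['frame'],cv2.COLOR_BGR2LAB).astype(np.float32)
def ed(xs,ys,z,c):
    P=np.array([[proj(T,tw(x,y,z)) for y in ys] for x in xs],np.float32)
    p=cv2.remap(lab[...,c],P[...,0],P[...,1],cv2.INTER_CUBIC).mean(0);d=np.gradient(cv2.GaussianBlur(p[None],(0,0),4)[0]);i=np.abs(d).argmax()
    return ys[i]
for c in(0,2):
    print('ch',c,'mid right',ed(np.arange(12.5,17.5,.5),np.arange(-75,-45,.25),.06,c),'exp -58',
     'long right',ed(np.arange(7.5,9.5,.5),np.arange(15,40,.25),.068,c),'exp 28','short right white',ed(np.arange(40,52),np.arange(-140,-108,.25),.052,c))
# seam darkness along white strip
for z,a,b in((.052,-66,-50),(.06,20,36)):
    ys=np.arange(a,b,1.);P=np.array([[proj(T,tw(x,y,z)) for y in ys] for x in range(40,52)],np.float32)
    print(list(zip(ys.astype(int).tolist(),cv2.remap(lab[...,0],P[...,0],P[...,1],cv2.INTER_CUBIC).mean(0).round().astype(int).tolist())))
E
```

```text
ch 0 mid right -57.75 exp -58 long right 29.0 exp 28 short right white -127.0
ch 2 mid right -58.0 exp -58 long right 24.25 exp 28 short right white -127.25
[(-66, 239), (-65, 239), (-64, 239), (-63, 238), (-62, 238), (-61, 237), (-60, 237), (-59, 238), (-58, 239), (-57, 239), (-56, 240), (-55, 241), (-54, 242), (-53, 242), (-52, 242), (-51, 242)]
[(20, 240), (21, 239), (22, 239), (23, 239), (24, 238), (25, 237), (26, 236), (27, 236), (28, 235), (29, 236), (30, 238), (31, 239), (32, 240), (33, 241), (34, 242), (35, 242)]
```

```bash
python3 -c "
from workcell import job_done
print(job_done())"
```

```text
the job is handed in; nothing more can be done
None
```

The three cartons stand in one row along the tray's back wall, longest in the left corner, then mid, then short, with no gap visible between them. The robot touches nothing, and I handed the job in at about 36 s. The last push of the long and mid cartons against the wall showed wrist forces of roughly 60 to 65 N, mostly through the fingers. The slanted finger links also rubbed on the mid carton, at up to about 28 N wrist force. I saw no sign the 40 N limit was broken but couldn't measure it. The short carton was set tight only by the gripped slide, because the finger does not fit beside the right wall.

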